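# Weigh the jar and box in the scale tote

## Task

Weigh the screw jar together with the card box: take the jar that stands beside the plywood tote, stand it upright in the empty pocket of the tote without dropping it in, and let it go. Then draw up the tote's sprung scale handle so that the scale takes the whole weight, lift the tote about 8 cm clear of the worktop and finish while holding it there by the handle, level and still, with the jar and box aboard and nothing else touching it. Keep the tote level throughout, do not tip the jar over, and leave the masking tape and marker where they lie.

Things in the scene. Friction and masses are not known exactly. Their poses are not given: they have to be found in the camera images.
- tote: Loose open plywood tray, 110 (x) x 320 (y) x 28 mm, walls and floor 6 mm, 0.25 kg. Origin: centre of underside; z up. A wooden block (36 mm along y, top 36 mm up) across its middle carries an upright scale tube, 32 mm across at most, up to 110 mm. Each side of the block is a pocket 98 (x) x 136 (y) mm: the +y one is empty, the -y one holds the card box.
- tote_pocket (a point): Centre of the floor of the tote's empty pocket: 86 mm from the tote's origin along its +y, 6 mm above its underside; axes as the tote's.
- scale_grip (a point): Centre of the black bar grip (T-handle) on the sprung rod above the scale tube: 144 mm above the tote's underside at rest. Bar 100 mm long (tote's x), 16 mm wide (tote's y), 24 mm high, its underside 22 mm above the tube's top; pinch it across its width from above. Axes as the tote's.
- scale (a joint): How far the sprung handle is drawn up out of the tube, m: 0 at rest, stop at 0.075. Spring 200 N/m, damped, pulls straight along the tube; the loaded tote (jar and box 0.24 to 0.36 kg each) leaves the worktop at about 0.035 to 0.048 and then hangs from it.
- jar: Round white jar of screws with a screw lid, 68 mm across, 92 mm tall (body to 76 mm, lid 64 mm across above), stands on the worktop to the left or the right of the tote. Origin: centre of its underside; z up. About 0.3 kg.
- screw_box: Small closed card box of screws, 60 x 80 (along y) x 52 mm high, standing loose in the tote's -y pocket. Origin: centre of its underside. About 0.3 kg.
- masking_tape: Roll of masking tape lying flat, 98 mm across, 36 mm high, on the other side of the tote from the jar; bystander. Origin: centre of its underside.
- marker: Black marker pen, 138 mm long (its y), 18 mm high, lying to the left on the robot's side of the work; bystander. Origin: centre of its underside.
Mind the look-alikes: they are no part of the job. Of the things that look like the screw_box, the smaller one is meant.

How it is judged:
On the way, in this order (a step that is already met when the one before it is completed fails the run):
1. the jar stands upright in the empty pocket, let go (z of jar in the frame of tote_pocket between -0.004 and 0.004 m and horizontal distance between jar and tote_pocket below 0.045 m and angle between jar's own z axis and vertical below 0.08 rad and contact force between each of the arm, the fingers and jar below 0.1 N), for 0.2 s.
2. the scale handle is drawn up by at least 15 mm (value of joint scale above 0.015 m).
At the end, for the whole second after the job is handed in: Tote held by its scale handle, underside 50 to 120 mm up, level within 0.1 rad, still (20 mm/s, 0.1 rad/s), scale drawn 30 to 60 mm by the weight; jar upright within 45 mm of its pocket's centre, box in its pocket, robot touching neither; tape and marker within 30 mm of their start (height (world z) of tote between 0.05 and 0.12 m and angle between tote's own z axis and vertical below 0.1 rad and linear speed of tote below 0.02 m/s and angular speed of tote below 0.1 rad/s and value of joint scale between 0.03 and 0.06 m and contact force between the fingers and tote above 3 N and horizontal distance between jar and tote_pocket below 0.045 m and z of jar in the frame of tote_pocket between -0.006 and 0.006 m and angle between jar's own z axis and vertical below 0.15 rad and z of screw_box in the frame of tote between 0 and 0.012 m and y of screw_box in the frame of tote between -0.125 and -0.045 m and contact force between each of the fingers, the arm and jar below 0.1 N and contact force between each of the fingers, the arm and screw_box below 0.1 N and contact force between tote and masking_tape below 0.1 N and contact force between tote and marker below 0.1 N and distance of each of masking_tape, marker from where it was at the start of the episode below 0.03 m); the arm keeps its last pose, push and grip.
It fails at once if the tote is tipped more than 0.2 rad (angle between tote's own z axis and vertical above 0.2 rad).
It fails at once if the jar is tipped over (angle between jar's own z axis and vertical above 0.6 rad).
It fails at once if the jar is dropped into the tote from more than 25 mm (z of jar in the frame of tote_pocket above 0.025 m and horizontal distance between jar and tote_pocket below 0.07 m and contact force between the fingers and jar below 0.05 N).
It fails at once if the masking tape or the marker is pushed away (distance of any of masking_tape, marker from where it was at the start of the episode above 0.03 m).
It also fails if it takes over 59 s, if anything falls off the work surface, if the arm or the gripper's body presses on something with over 40 N, if the wrist force passes 120 N, or if a joint passes its speed limit or range.

## Robot

A 6-joint arm with a two-finger parallel gripper is mounted at the origin on the work surface; the furniture and walls round the work are solid. World frame = base frame: x ahead of the robot, y to its left, z up, the work surface at z = 0. Lengths are in m, angles in rad, forces in N, time in s.
With the tool pointing down it reaches from about 0.35 to 0.725 m from the base axis. Payload 6 kg.
Tool frame: the origin (TCP) lies at the very end of the fingers, on their centre line; the grasp point (between the pads) lies 19 mm behind it; z points along the fingers, y is the line along which they close (so a half turn about z gives the same grasp; the last joint's range is limited). The gripper opens to 85 mm and grips with 20 to 120 N. Pads are 22 mm wide; open, the fingers measure 114 mm over their backs; the gripper's body (76 mm by 85 mm) begins 54 mm behind the grasp point. The pads swing forward as they close: fully open they stand 13 mm farther back than shut.
Start: joints at [-0.956, 0.04, 0.085, 0, -1.615, -0.334], TCP at [0.166, -0.576, 0.197] pointing down, gripper open.
Joint ranges: [-2.56, 2.56], [-1.29, 2.01], [-1.08, 1.49], [-3.29, 1.98], [-2.81, -0.18], [-2.99, 2.99]. Speed limits (rad/s): [2.57, 2.57, 3.01, 3.14, 3.14, 3.14].

## Interface

Orientations are given as a rotation vector (axis times angle).
In Python, from rig import ctrl gives the robot as it stands.
- The arm moves only by the tool carry_out, never from a script. Its argument "targets" is a list of rows, each an object with "twist": the turn, a rotation vector about the tool's x, y, z each as a share of 45 degrees, from -1 to 1, a list of three; "travel": the shift along the tool's x, y, z each as a share of 100 mm, from -1 to 1, a list of three; "jaw": the opening, from -1 (shut) to 1 (fully open). A call has exactly 8 rows; each row shifts and turns the commanded pose from where the row before left it, along the tool's axes as they then stand; what a row does not reach is not made up. A row lasts 1/8 s, in which the tool goes at most 62.5 mm and 10.7 degrees, less where a joint would pass 70% of its speed; a pose out of reach is approached as far as the arm can. A call with a number of a shift or a turn outside -1 to 1 is refused whole. A call with a gripper value outside its range is refused whole. The fingers move at their own pace and stop on an object; the grip force is fixed at half the most. Time passes only in rows, so rows that do not move let the fingers close, or fill a call up. It gives the time, the measured TCP pose, the force, the opening and the grip force at its end, in the units of the state.
- ctrl.get_obs(): the state, without advancing time (a new reading comes with each control period).
- ctrl.get_image(name): name is "scene" or "top"; returns the picture (420x560x3 uint8, red, green, blue); there is no depth.
- ctrl.camera_params(name): a dict with "mtx" (3x3 intrinsics, pixels), "extrinsics" (4x4, takes a point from world to camera coordinates). Camera axes: x right, y down, z forward; pixel columns grow to the right and rows downward; lengths in m; the calibration is good to about 2 mm. A picture is of the moment at which its call begins. camera_params takes no time and is no camera call.
- ctrl.finish_job(): hands the job in; it is judged then, once.
The state is a dict: "clock": time; "qpos": joint angles; "qd": joint speeds; "joint_torque": joint torques, N m; "eef_pos": TCP position; "tool_rot": TCP orientation; "force": force on the tool from outside, world axes, zero at the start; "ft_torque": the same for the moment, N m; "grip_width": finger opening in m; "gripper_force": force on a finger pad.
Only numpy, scipy, OpenCV 4.12 (cv2) and the standard library are available. Lean on these libraries where they do the work, as an engineer would, in place of code of your own. Each camera call takes 0.05 s, during which the arm holds its last target. There are 200 camera calls.

## Working session

There is one attempt and no reset: what is moved stays moved. The work goes in short steps, Python scripts to look and compute and a tool call to move; the robot and the scene stay as the last step left them, time stands still between calls to the robot, and variables do not carry over. Pictures are saved under pics/ and viewed, at most 10 in all, crops included, and the job is handed in when it is done.

Besides the shell and the picture viewer there is one more tool, called after "Emit:" by a JSON object that holds its "fn" and its "kwargs". carry_out: Moves the arm, as the interface text tells. Its arguments: {"type":"object","properties":{"targets":{"type":"array","items":{"type":"object","properties":{"twist":{"type":"array","items":{"type":"number"}},"travel":{"type":"array","items":{"type":"number"}},"jaw":{"type":"number"}}}}},"required":["targets"]}

```bash
mkdir -p pics; python3 - <<'E'
from rig import ctrl
import cv2
for n in("scene","top"):
    cv2.imwrite(f"pics/{n}0.png",ctrl.get_image(n)[:,:,::-1]); p=ctrl.camera_params(n); print(n,p)
print(ctrl.get_obs())
E
```

```text
scene {'mtx': array([[387.59763601,   0.        , 281.3332486 ],
       [  0.        , 387.59763601, 219.38018934],
       [  0.        ,   0.        ,   1.        ]]), 'extrinsics': array([[-0.53688794, -0.84351088, -0.01551538,  0.16342026],
       [-0.46794956,  0.31304777, -0.82645285,  0.26341575],
       [ 0.70197903, -0.43645215, -0.56279212,  0.76897842],
       [ 0.        ,  0.        ,  0.        ,  1.        ]])}
top {'mtx': array([[512.74593002,   0.        , 286.99008218],
       [  0.        , 512.74593002, 212.87381844],
       [  0.        ,   0.        ,   1.        ]]), 'extrinsics': array([[-0.21396883, -0.97676563,  0.01209305,  0.06051734],
       [-0.89381546,  0.1907734 , -0.40583179,  0.34367166],
       [ 0.39409551, -0.09764431, -0.91386778,  1.45053116],
       [ 0.        ,  0.        ,  0.        ,  1.        ]])}
{'clock': 0.1, 'qpos': array([-9.56301589e-01,  4.07660997e-02,  8.39276075e-02, -3.86761529e-04,
       -1.61550871e+00, -3.33733775e-01]), 'qd': array([ 0.00028241, -0.00030816,  0.00137191, -0.00057034,  0.00069047,
        0.00093225]), 'joint_torque': array([-4.33728477e-03, -3.69346654e+01,  3.48283803e+01,  6.95179582e+00,
       -4.52182023e-03, -2.29478516e-06]), 'eef_pos': array([ 0.16623598, -0.57615263,  0.19618418]), 'tool_rot': array([ 4.39546530e-01, -3.11032290e+00, -2.44421594e-03]), 'force': array([-0.29197907, -0.70419253,  0.75047642]), 'ft_torque': array([ 0.0023772 ,  0.03465476, -0.04229457]), 'gripper_force': 0.0, 'grip_width': 0.08524409267178204}
```

View pics/scene0.png

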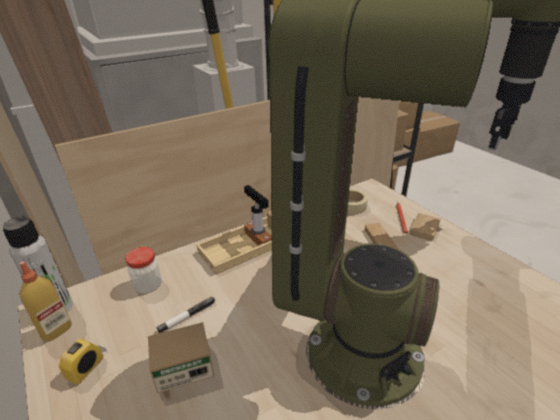

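View pics/top0.png

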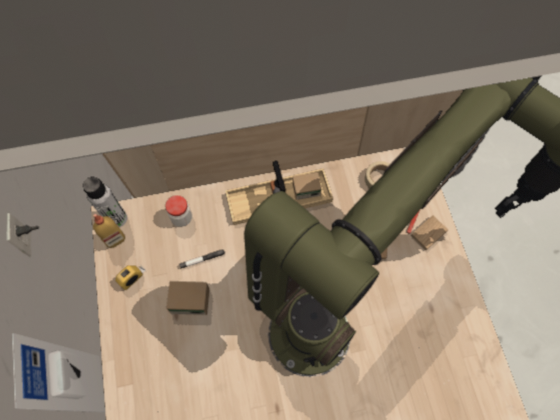

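The scene picture shows the red-lidded jar at (145,265), the tote at (240,240) and the handle at (256,196). The top picture shows the jar lid at (177,205), the tote from (228,190) to (332,205), the bar at (280,178), the tape at (380,178) and the marker at (200,260). I'll crop in and cast rays next.

```bash
cat > h.py <<'E'
from rig import ctrl
import numpy as np, cv2
def cam(n):
    p=ctrl.camera_params(n); return p["mtx"],p["extrinsics"]
def ray(n,uv):
    K,E=cam(n); R,t=E[:3,:3],E[:3,3]; return -R.T@t, R.T@np.linalg.inv(K)@np.array([*uv,1.])
def onz(n,uv,z):
    o,d=ray(n,uv); return (o+d*(z-o[2])/d[2]).round(4)
def proj(n,P):
    K,E=cam(n); q=K@(E[:3,:3]@np.asarray(P,float)+E[:3,3]); return q[:2]/q[2]
def tri(a,b):
    (o1,d1),(o2,d2)=ray("scene",a),ray("top",b)
    s=np.linalg.lstsq(np.c_[d1,-d2],o2-o1,rcond=None)[0]; p,q=o1+s[0]*d1,o2+s[1]*d2
    return ((p+q)/2).round(4),np.linalg.norm(p-q).round(4)
E
python3 - <<'E'
from h import *
t=cv2.imread("pics/top0.png"); s=cv2.imread("pics/scene0.png")
a=cv2.resize(t[155:245,150:350],None,fx=4,fy=4,interpolation=cv2.INTER_CUBIC)
b=cv2.resize(s[170:320,110:310],None,fx=4,fy=4,interpolation=cv2.INTER_CUBIC)[:, :800]
cv2.imwrite("pics/ct.png",a); cv2.imwrite("pics/cs.png",b)
def blob(im,box):
    x0,y0,x1,y1=box; c=im[y0:y1,x0:x1].astype(int)
    m=((c[...,2]>110)&(c[...,2]-c[...,1]>70)).astype(np.uint8)
    n,l,st,ce=cv2.connectedComponentsWithStats(m); i=1+np.argmax(st[1:,4]); return ce[i]+[x0,y0],st[i]
for n,im,box in(("scene",s,(120,240,170,295)),("top",t,(155,190,200,230))):
    c,st=blob(im,box);print(n,c,st,onz(n,c,.084),onz(n,c,.092))
E
```

```text
scene [139.8372093 256.3627907] [  6   7  28  20 430] [0.4347 0.3027 0.084 ] [0.4239 0.304  0.092 ]
top [175.97859327 204.95412844] [ 11   6  21  19 327] [0.4373 0.3033 0.084 ] [0.4333 0.3024 0.092 ]
```

View pics/ct.png

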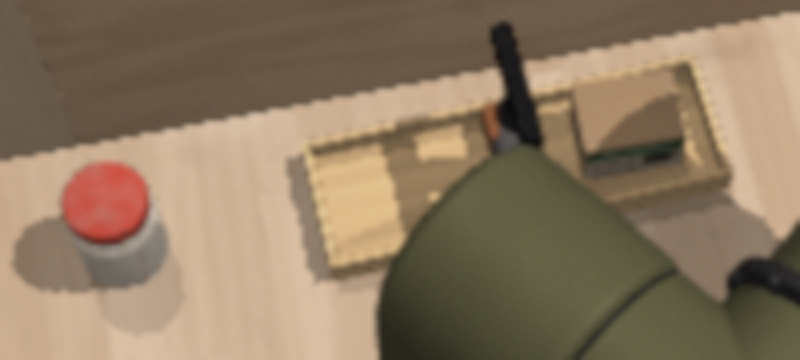

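View pics/cs.png

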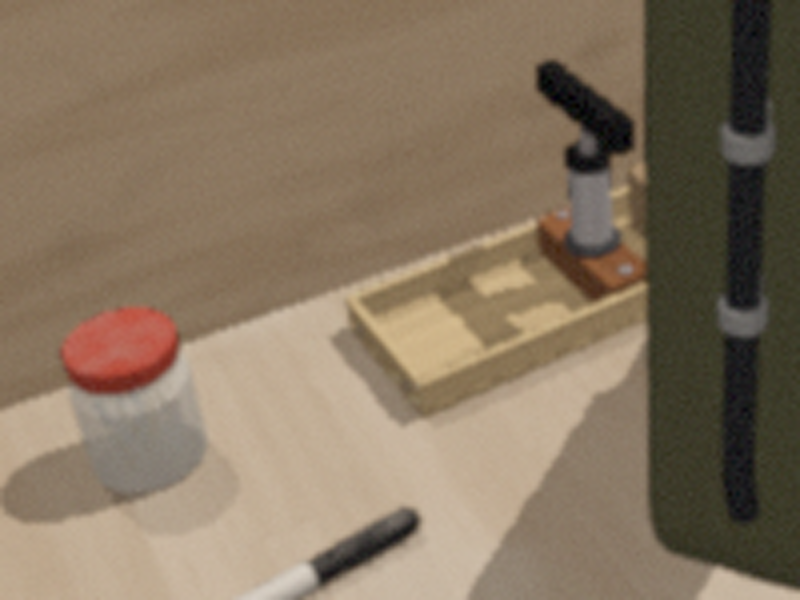

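```bash
python3 - <<'E'
from h import *
c=lambda x,y:(150+x/4-.4,155+y/4-.4); d=lambda x,y:(110+x/4-.4,170+y/4-.4)
A={k:onz("top",c(*k),.028) for k in[(304,148),(330,272),(690,62),(730,182)]}
for k,v in A.items():print(k,v)
v=list(A.values());print("sizes",[np.linalg.norm(v[i]-v[j]).round(3) for i,j in((0,1),(2,3),(0,2),(1,3))],"cen",np.mean(v,0))
for i,j in((1,0),(3,2),(2,0),(3,1)): e=v[j]-v[i];print(np.degrees(np.arctan2(e[1],e[0])))
print("scene",onz("scene",d(350,300),.028),onz("scene",d(415,388),.028))
# bar: centre in scene at ~z .144 ; far end both
print(onz("scene",d(585,104),.144)); print(tri(d(545,75),c(500,30)))
print("far end", onz("top",c(500,26),.156))
# jar base
print("tape",onz("top",(380,178),.036),"marker",onz("top",(201,260),.01),onz("top",(180,266),.01),onz("top",(224,252),.01),"table far edge/wall foot",onz("top",(175,190),0),onz("top",(320,168),0))
E
```

```text
(304, 148) [0.4787 0.1534 0.028 ]
(330, 272) [0.3711 0.1516 0.028 ]
(690, 62) [ 0.4902 -0.1596  0.028 ]
(730, 182) [ 0.381  -0.1645  0.028 ]
sizes [np.float64(0.108), np.float64(0.109), np.float64(0.313), np.float64(0.316)] cen [ 0.43025  -0.004775  0.028   ]
0.9583901887688885
2.569241020148193
92.10417002211307
91.79387175881202
scene [0.4746 0.1538 0.028 ] [0.3704 0.1542 0.028 ]
[ 0.4341 -0.0076  0.144 ]
(array([ 0.4866, -0.0059,  0.1412]), np.float64(0.0009))
far end [ 0.482  -0.0046  0.156 ]
tape [ 0.4207 -0.3298  0.036 ] marker [0.2792 0.2629 0.01  ] [0.2737 0.3263 0.01  ] [0.2897 0.1919 0.01  ] table far edge/wall foot [0.532  0.3099 0.    ] [ 0.5136 -0.1605  0.    ]
```

Emit:
{"fn": "carry_out", "kwargs": {"targets": [{"twist": [0, 0, 0.105], "travel": [0, 0, -0.35], "jaw": 1}, {"twist": [0, 0, 0.105], "travel": [0, 0, -0.35], "jaw": 1}, {"twist": [0, 0, 0.105], "travel": [0, 0, -0.35], "jaw": 1}, {"twist": [0, 0, 0], "travel": [-0.4, 0.3, 0], "jaw": 1}, {"twist": [0, 0, 0], "travel": [-0.4, 0.3, 0], "jaw": 1}, {"twist": [0, 0, 0], "travel": [-0.4, 0.3, 0], "jaw": 1}, {"twist": [0, 0, 0], "travel": [-0.4, 0.3, 0], "jaw": 1}, {"twist": [0, 0, 0], "travel": [-0.4, 0.3, 0], "jaw": 1}]}}

```text
clock: 1.1
eef_pos: [0.3622, -0.4186, 0.3017]
tool_rot: [0.052, -3.141, -0.001]
force: [0.9, -0.4, -0.8]
grip_width: 0.0854
gripper_force: 0.0
```

Emit:
{"fn": "carry_out", "kwargs": {"targets": [{"twist": [0, 0, 0], "travel": [-0.2, 0.5, 0], "jaw": 1}, {"twist": [0, 0, 0], "travel": [-0.2, 0.5, 0], "jaw": 1}, {"twist": [0, 0, 0], "travel": [-0.2, 0.5, 0], "jaw": 1}, {"twist": [0, 0, 0], "travel": [-0.2, 0.5, 0], "jaw": 1}, {"twist": [0, 0, 0], "travel": [0, 0.5, 0], "jaw": 1}, {"twist": [0, 0, 0], "travel": [0, 0.5, 0], "jaw": 1}, {"twist": [0, 0, 0], "travel": [0, 0.5, 0], "jaw": 1}, {"twist": [0, 0, 0], "travel": [0, 0.5, 0], "jaw": 1}]}}

```text
clock: 2.1
eef_pos: [0.4273, -0.0158, 0.3019]
tool_rot: [0.053, -3.141, -0.001]
force: [1.1, -0.5, 0.2]
grip_width: 0.0855
gripper_force: 0.0
```

Emit:
{"fn": "carry_out", "kwargs": {"targets": [{"twist": [0, 0, 0], "travel": [0, 0.5, 0], "jaw": 1}, {"twist": [0, 0, 0], "travel": [0, 0.5, 0], "jaw": 1}, {"twist": [0, 0, 0], "travel": [0, 0.5, 0], "jaw": 1}, {"twist": [0, 0, 0], "travel": [0, 0.5, 0], "jaw": 1}, {"twist": [0, 0, 0], "travel": [0, 0.5, 0], "jaw": 1}, {"twist": [0, 0, 0], "travel": [0, 0.4, 0], "jaw": 1}, {"twist": [0, 0, 0], "travel": [0, 0, 0], "jaw": 1}, {"twist": [0, 0, 0], "travel": [0, 0, 0], "jaw": 1}]}}

```text
clock: 3.1
eef_pos: [0.418, 0.2722, 0.3019]
tool_rot: [0.053, -3.141, 0.001]
force: [-0.7, -0.5, -0.3]
grip_width: 0.0854
gripper_force: 0.0
```

```bash
python3 - <<'E'
from h import *
s=ctrl.get_image("scene")[:,:,::-1].copy(); t=ctrl.get_image("top")[:,:,::-1].copy()
cv2.imwrite("pics/s1.png",s);cv2.imwrite("pics/t1.png",t)
a=cv2.resize(s[150:350,100:330],None,fx=1.7,fy=3); 
a=cv2.resize(s[150:320,100:350],None,fx=3.2,fy=3.2,interpolation=cv2.INTER_CUBIC)[:300*2]
b=cv2.resize(t[150:250,150:350],None,fx=4,fy=4,interpolation=cv2.INTER_CUBIC)
cv2.imwrite("pics/v1.png",np.vstack([cv2.resize(s[170:310,110:310],(400,280)),cv2.resize(b,(600,300))[:, :400]]) if 0 else b); cv2.imwrite("pics/v2.png",a)
E
```

```text
(no output)
```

View pics/v1.png

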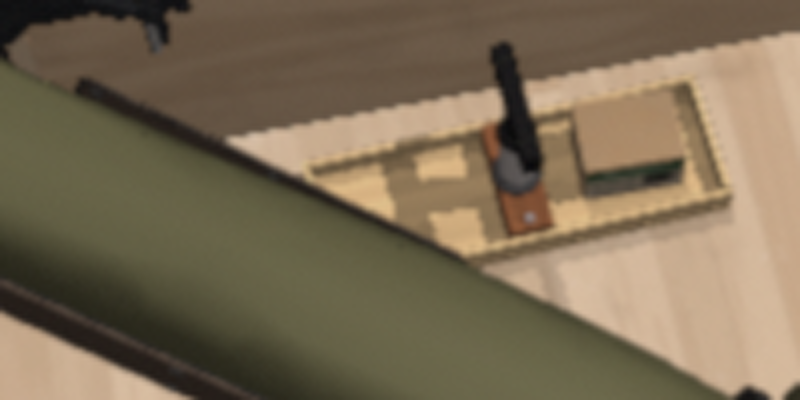

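View pics/v2.png

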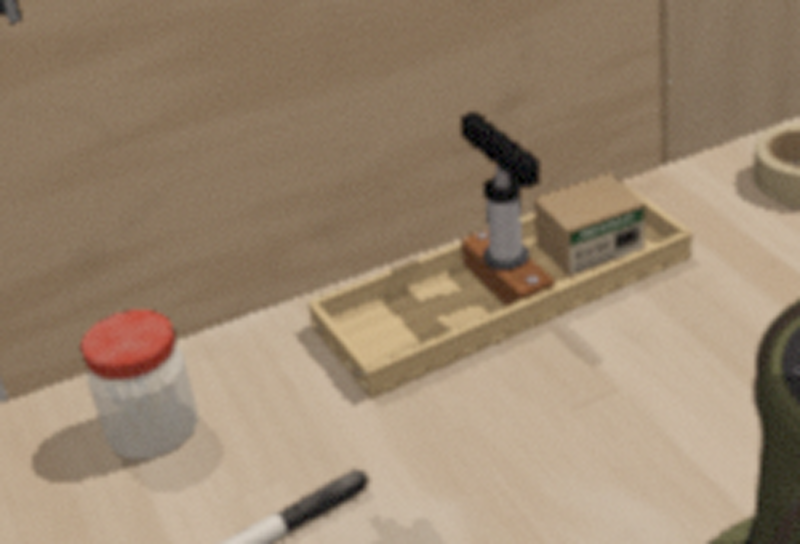

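The top crop shows the bar from (502,48) to (528,165) above the block, with the box in the -y pocket and the +y pocket empty. The scene crop shows the jar lid's top face centred near (130,338) and the tote corners at (315,315), (370,375) and (690,240).

```bash
python3 - <<'E'
from h import *
c=lambda x,y:(150+x/4-.4,150+y/4-.4); d=lambda x,y:(100+x/3.2-.35,150+y/3.2-.35)
a,b=onz("top",c(502,46),.150),onz("top",c(530,166),.150); print("bar top",a,b,(a+b)/2,np.linalg.norm(a-b))
a,b=onz("scene",d(474,124),.144),onz("scene",d(529,171),.144); print("bar scene",a,b,(a+b)/2,np.linalg.norm(a-b))
print("tri",tri(d(502,147),c(516,106)))
print("tube top-view collar .110", onz("scene",d(503,190),.105))
for k in((316,313),(372,376),(690,238)):print("corner",onz("scene",d(*k),.028))
print("lid scene",onz("scene",d(129,337),.092),"top",onz("top",(150+106/4-.4,155+199/4-.4),.092),tri(d(129,337),(150+106/4-.4,155+199/4-.4)))
# jar silhouettes: bottom body edges at mid-height .04
a,b=onz("scene",d(97,410),.035),onz("scene",d(194,396),.035);print("body",(a+b)/2,np.linalg.norm(a-b))
E
```

```text
bar top [ 0.485  -0.0067  0.15  ] [ 0.3847 -0.0062  0.15  ] [ 0.43485 -0.00645  0.15   ] 0.10030124625347385
bar scene [ 0.4787 -0.0081  0.144 ] [ 0.3896 -0.0085  0.144 ] [ 0.43415 -0.0083   0.144  ] 0.08910089786304067
tri (array([ 0.4366, -0.0087,  0.1428]), np.float64(0.0039))
tube top-view collar .110 [ 0.4311 -0.0065  0.105 ]
corner [0.4613 0.1556 0.028 ]
corner [0.365  0.1498 0.028 ]
corner [ 0.3782 -0.1605  0.028 ]
lid scene [0.4288 0.3023 0.092 ] top [0.4352 0.3018 0.092 ] (array([0.4382, 0.3019, 0.0854]), np.float64(0.0014))
body [0.42205 0.30445 0.035  ] 0.06899637671646246
```

Emit:
{"fn": "carry_out", "kwargs": {"targets": [{"twist": [0, 0, 0], "travel": [-0.16, 0.3, 0], "jaw": 1}, {"twist": [0, 0, 0], "travel": [0, 0, 0.4], "jaw": 1}, {"twist": [0, 0, 0], "travel": [0, 0, 0.4], "jaw": 1}, {"twist": [0, 0, 0], "travel": [0, 0, 0.4], "jaw": 1}, {"twist": [0, 0, 0], "travel": [0, 0, 0.4], "jaw": 1}, {"twist": [0, 0, 0], "travel": [0, 0, 0.2], "jaw": 1}, {"twist": [0, 0, 0], "travel": [0, 0, 0], "jaw": 1}, {"twist": [0, 0, 0], "travel": [0, 0, 0], "jaw": 1}]}}

```text
clock: 4.2
eef_pos: [0.434, 0.3033, 0.1243]
tool_rot: [-0.052, 3.139, 0.003]
force: [-0.0, -0.1, 0.9]
grip_width: 0.0853
gripper_force: 0.0
```

Emit:
{"fn": "carry_out", "kwargs": {"targets": [{"twist": [0, 0, 0], "travel": [0, -0.01, 0.2], "jaw": 1}, {"twist": [0, 0, 0], "travel": [0, 0, 0.2], "jaw": 1}, {"twist": [0, 0, 0], "travel": [0, 0, 0.2], "jaw": 1}, {"twist": [0, 0, 0], "travel": [0, 0, 0.2], "jaw": 1}, {"twist": [0, 0, 0], "travel": [0, 0, 0.11], "jaw": 1}, {"twist": [0, 0, 0], "travel": [0, 0, 0], "jaw": 1}, {"twist": [0, 0, 0], "travel": [0, 0, 0], "jaw": 1}, {"twist": [0, 0, 0], "travel": [0, 0, 0], "jaw": 1}]}}

```text
clock: 5.2
eef_pos: [0.4335, 0.3024, 0.032]
tool_rot: [-0.053, 3.14, 0.002]
force: [0.0, -0.4, 0.3]
grip_width: 0.0851
gripper_force: 0.0
```

Emit:
{"fn": "carry_out", "kwargs": {"targets": [{"twist": [0, 0, 0], "travel": [0, 0, 0], "jaw": 0.4}, {"twist": [0, 0, 0], "travel": [0, 0, 0], "jaw": 0.2}, {"twist": [0, 0, 0], "travel": [0, 0, 0], "jaw": 0}, {"twist": [0, 0, 0], "travel": [0, 0, 0], "jaw": -1}, {"twist": [0, 0, 0], "travel": [0, 0, 0], "jaw": -1}, {"twist": [0, 0, 0], "travel": [0, 0, 0], "jaw": -1}, {"twist": [0, 0, 0], "travel": [0, 0, 0], "jaw": -1}, {"twist": [0, 0, 0], "travel": [0, 0, 0], "jaw": -1}]}}

```text
clock: 6.2
eef_pos: [0.4337, 0.3026, 0.0323]
tool_rot: [-0.053, 3.139, 0.002]
force: [-0.0, 1.4, 6.4]
grip_width: 0.0622
gripper_force: 65.4
```

Emit:
{"fn": "carry_out", "kwargs": {"targets": [{"twist": [0, 0, 0], "travel": [0, 0, -0.1], "jaw": -1}, {"twist": [0, 0, 0], "travel": [0, 0, -0.1], "jaw": -1}, {"twist": [0, 0, 0], "travel": [0, 0, -0.2], "jaw": -1}, {"twist": [0, 0, 0], "travel": [0, 0, 0], "jaw": -1}, {"twist": [0, 0, 0], "travel": [0, 0, 0], "jaw": -1}, {"twist": [0, 0, 0], "travel": [0, 0, 0], "jaw": -1}, {"twist": [0, 0, 0], "travel": [0, 0, 0], "jaw": -1}, {"twist": [0, 0, 0], "travel": [0, 0, 0], "jaw": -1}]}}

```text
clock: 7.2
eef_pos: [0.433, 0.3018, 0.0708]
tool_rot: [0.052, -3.141, 0.0]
force: [0.4, 0.1, -2.3]
grip_width: 0.0618
gripper_force: 66.2
```

```bash
python3 - <<'E'
from h import *
s=ctrl.get_image("scene")[:,:,::-1].copy(); cv2.imwrite("pics/s2.png",s)
p=proj("scene",ctrl.get_obs()["eef_pos"]);print(p)
cv2.imwrite("pics/v3.png",cv2.resize(s[170:320,90:240],None,fx=4,fy=4,interpolation=cv2.INTER_CUBIC))
E
```

```text
[141.66067612 260.94902729]
```

View pics/v3.png

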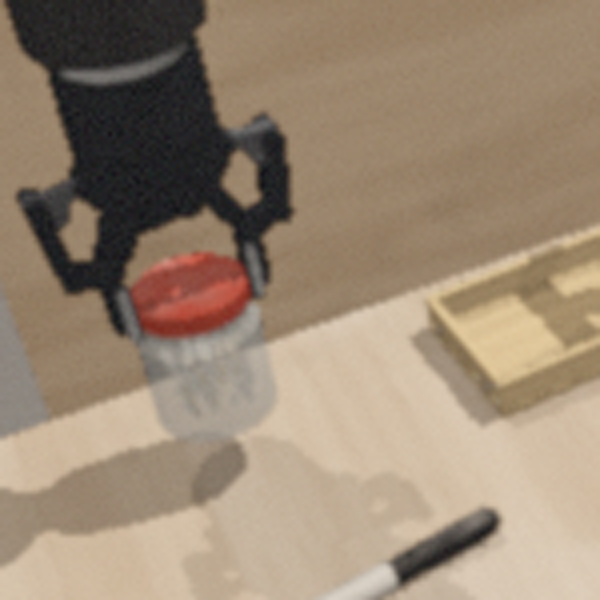

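The scene crop shows the jar lifted upright, held by its lid between the pads at (130,300) and (255,270), with its underside clear of its shadow. TCP height minus jar underside is about 32 mm.

Emit:
{"fn": "carry_out", "kwargs": {"targets": [{"twist": [0, 0, 0], "travel": [0, 0, -0.2], "jaw": -1}, {"twist": [0, 0, 0], "travel": [0, 0, -0.2], "jaw": -1}, {"twist": [0, 0, 0], "travel": [0, -0.2, 0], "jaw": -1}, {"twist": [0, 0, 0], "travel": [0.02, -0.4, 0], "jaw": -1}, {"twist": [0, 0, 0], "travel": [0.02, -0.4, 0], "jaw": -1}, {"twist": [0, 0, 0], "travel": [0.03, -0.4, 0], "jaw": -1}, {"twist": [0, 0, 0], "travel": [0.03, -0.4, 0], "jaw": -1}, {"twist": [0, 0, 0], "travel": [0, -0.2, 0], "jaw": -1}]}}

```text
clock: 8.25
eef_pos: [0.4293, 0.0995, 0.1111]
tool_rot: [-0.05, 3.141, 0.001]
force: [0.2, 0.7, -3.1]
grip_width: 0.0618
gripper_force: 66.7
```

Emit:
{"fn": "carry_out", "kwargs": {"targets": [{"twist": [0, 0, 0], "travel": [0, -0.1, 0], "jaw": -1}, {"twist": [0, 0, 0], "travel": [0, -0.1, 0], "jaw": -1}, {"twist": [0, 0, 0], "travel": [0, 0, 0], "jaw": -1}, {"twist": [0, 0, 0], "travel": [0, 0, 0], "jaw": -1}, {"twist": [0, 0, 0], "travel": [0, 0, 0], "jaw": -1}, {"twist": [0, 0, 0], "travel": [0, 0, 0], "jaw": -1}, {"twist": [0, 0, 0], "travel": [0, 0, 0], "jaw": -1}, {"twist": [0, 0, 0], "travel": [0, 0, 0], "jaw": -1}]}}

```text
clock: 9.25
eef_pos: [0.4304, 0.0818, 0.1111]
tool_rot: [0.053, -3.141, -0.0]
force: [-1.0, -0.0, -3.0]
grip_width: 0.0622
gripper_force: 66.7
```

Emit:
{"fn": "carry_out", "kwargs": {"targets": [{"twist": [0, 0, 0], "travel": [0, 0, 0.15], "jaw": -1}, {"twist": [0, 0, 0], "travel": [0, 0, 0.15], "jaw": -1}, {"twist": [0, 0, 0], "travel": [0, 0, 0.15], "jaw": -1}, {"twist": [0, 0, 0], "travel": [0, 0, 0.1], "jaw": -1}, {"twist": [0, 0, 0], "travel": [0, 0, 0.1], "jaw": -1}, {"twist": [0, 0, 0], "travel": [0, 0, 0.03], "jaw": -1}, {"twist": [0, 0, 0], "travel": [0, 0, 0], "jaw": -1}, {"twist": [0, 0, 0], "travel": [0, 0, 0], "jaw": -1}]}}

```text
clock: 10.25
eef_pos: [0.4308, 0.0819, 0.0437]
tool_rot: [-0.053, 3.14, 0.001]
force: [-0.2, -0.1, -4.5]
grip_width: 0.0622
gripper_force: 66.7
```

Emit:
{"fn": "carry_out", "kwargs": {"targets": [{"twist": [0, 0, 0], "travel": [0, 0, 0.01], "jaw": -1}, {"twist": [0, 0, 0], "travel": [0, 0, 0.01], "jaw": -1}, {"twist": [0, 0, 0], "travel": [0, 0, 0.01], "jaw": -1}, {"twist": [0, 0, 0], "travel": [0, 0, 0.01], "jaw": -1}, {"twist": [0, 0, 0], "travel": [0, 0, 0], "jaw": -1}, {"twist": [0, 0, 0], "travel": [0, 0, 0], "jaw": -1}, {"twist": [0, 0, 0], "travel": [0, 0, 0], "jaw": -1}, {"twist": [0, 0, 0], "travel": [0, 0, 0], "jaw": -1}]}}

```text
clock: 11.25
eef_pos: [0.4305, 0.0817, 0.0391]
tool_rot: [0.052, -3.141, -0.0]
force: [-1.1, 0.3, -3.4]
grip_width: 0.0622
gripper_force: 66.7
```

Emit:
{"fn": "carry_out", "kwargs": {"targets": [{"twist": [0, 0, 0], "travel": [0, 0, 0.01], "jaw": -1}, {"twist": [0, 0, 0], "travel": [0, 0, 0.01], "jaw": -1}, {"twist": [0, 0, 0], "travel": [0, 0, 0], "jaw": -1}, {"twist": [0, 0, 0], "travel": [0, 0, 0], "jaw": -1}, {"twist": [0, 0, 0], "travel": [0, 0, 0], "jaw": -1}, {"twist": [0, 0, 0], "travel": [0, 0, 0], "jaw": -1}, {"twist": [0, 0, 0], "travel": [0, 0, 0], "jaw": -1}, {"twist": [0, 0, 0], "travel": [0, 0, 0], "jaw": -1}]}}

```text
clock: 12.25
eef_pos: [0.4312, 0.0818, 0.0382]
tool_rot: [-0.053, 3.139, 0.0]
force: [-1.0, -0.6, 5.6]
grip_width: 0.0621
gripper_force: 67.5
```

Emit:
{"fn": "carry_out", "kwargs": {"targets": [{"twist": [0, 0, 0], "travel": [0, 0, 0], "jaw": 0.5}, {"twist": [0, 0, 0], "travel": [0, 0, 0], "jaw": 0.6}, {"twist": [0, 0, 0], "travel": [0, 0, 0], "jaw": 0.8}, {"twist": [0, 0, 0], "travel": [0, 0, 0], "jaw": 1}, {"twist": [0, 0, 0], "travel": [0, 0, 0], "jaw": 1}, {"twist": [0, 0, 0], "travel": [0, 0, 0], "jaw": 1}, {"twist": [0, 0, 0], "travel": [0, 0, 0], "jaw": 1}, {"twist": [0, 0, 0], "travel": [0, 0, 0], "jaw": 1}]}}

```text
clock: 13.25
eef_pos: [0.4304, 0.0817, 0.0371]
tool_rot: [0.052, -3.141, -0.0]
force: [0.6, 0.3, 0.3]
grip_width: 0.085
gripper_force: 0.0
```

Emit:
{"fn": "carry_out", "kwargs": {"targets": [{"twist": [0, 0, 0], "travel": [0, 0, -0.1], "jaw": 1}, {"twist": [0, 0, 0], "travel": [0, 0, -0.2], "jaw": 1}, {"twist": [0, 0, 0], "travel": [0, 0, -0.3], "jaw": 1}, {"twist": [0, 0, 0], "travel": [0, 0, -0.4], "jaw": 1}, {"twist": [0, 0, 0], "travel": [0, 0, -0.4], "jaw": 1}, {"twist": [0, 0, 0], "travel": [0, 0, -0.4], "jaw": 1}, {"twist": [0, 0, 0], "travel": [0, 0, 0], "jaw": 1}, {"twist": [0, 0, 0], "travel": [0, 0, 0], "jaw": 1}]}}

```text
clock: 14.25
eef_pos: [0.4303, 0.0818, 0.2169]
tool_rot: [0.053, -3.141, -0.001]
force: [-0.7, 0.5, 0.0]
grip_width: 0.0857
gripper_force: 0.0
```

```bash
python3 - <<'E'
from h import *
s=ctrl.get_image("scene")[:,:,::-1].copy(); t=ctrl.get_image("top")[:,:,::-1].copy(); cv2.imwrite("pics/s3.png",s); cv2.imwrite("pics/t3.png",t)
a=cv2.resize(s[150:300,170:330],(640,600),interpolation=cv2.INTER_CUBIC)
cv2.imwrite("pics/v4.png",a)
E
```

```text
(no output)
```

View pics/v4.png

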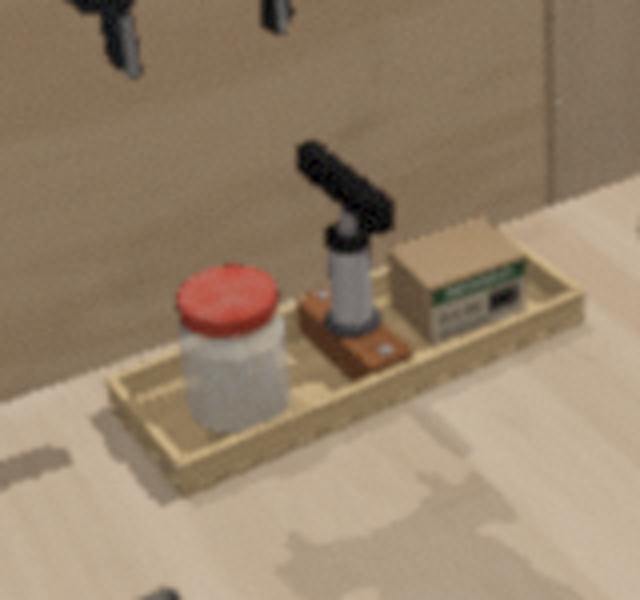

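The crop shows the jar upright in the +y pocket at (235,350), the tote undisturbed, the box in place and the bar free. Next I move over the bar and lower.

Emit:
{"fn": "carry_out", "kwargs": {"targets": [{"twist": [0, 0, 0], "travel": [0, -0.3, 0], "jaw": 1}, {"twist": [0, 0, 0], "travel": [0, -0.3, 0], "jaw": 1}, {"twist": [0, 0, 0], "travel": [0, -0.29, 0], "jaw": 1}, {"twist": [0, 0, 0], "travel": [0, 0, 0], "jaw": 1}, {"twist": [0, 0, 0], "travel": [0, 0, 0.2], "jaw": 1}, {"twist": [0, 0, 0], "travel": [0, 0, 0.2], "jaw": 1}, {"twist": [0, 0, 0], "travel": [0, 0, 0], "jaw": 1}, {"twist": [0, 0, 0], "travel": [0, 0, 0], "jaw": 1}]}}

```text
clock: 15.35
eef_pos: [0.4336, -0.007, 0.1778]
tool_rot: [-0.053, 3.141, -0.0]
force: [0.3, 0.1, 0.4]
grip_width: 0.0853
gripper_force: 0.0
```

Emit:
{"fn": "carry_out", "kwargs": {"targets": [{"twist": [0, 0, 0], "travel": [0, 0, 0.15], "jaw": 1}, {"twist": [0, 0, 0], "travel": [0, 0, 0.15], "jaw": 1}, {"twist": [0, 0, 0], "travel": [0, 0, 0.15], "jaw": 1}, {"twist": [0, 0, 0], "travel": [0, 0, 0.08], "jaw": 1}, {"twist": [0, 0, 0], "travel": [0, 0, 0], "jaw": 0.6}, {"twist": [0, 0, 0], "travel": [0, 0, 0], "jaw": 0.3}, {"twist": [0, 0, 0], "travel": [0, 0, 0], "jaw": 0.0}, {"twist": [0, 0, 0], "travel": [0, 0, 0], "jaw": -0.1}]}}

```text
clock: 16.35
eef_pos: [0.4336, -0.0072, 0.1244]
tool_rot: [-0.053, 3.141, 0.0]
force: [0.0, 0.2, -0.3]
grip_width: 0.0385
gripper_force: 0.0
```

Emit:
{"fn": "carry_out", "kwargs": {"targets": [{"twist": [0, 0, 0], "travel": [0, 0, 0], "jaw": -0.25}, {"twist": [0, 0, 0], "travel": [0, 0, 0], "jaw": -0.35}, {"twist": [0, 0, 0], "travel": [0, 0, 0], "jaw": -0.45}, {"twist": [0, 0, 0], "travel": [0, 0, 0], "jaw": -0.55}, {"twist": [0, 0, 0], "travel": [0, 0, 0], "jaw": -0.65}, {"twist": [0, 0, 0], "travel": [0, 0, 0], "jaw": -0.75}, {"twist": [0, 0, 0], "travel": [0, 0, 0], "jaw": -1}, {"twist": [0, 0, 0], "travel": [0, 0, 0], "jaw": -1}]}}

```text
clock: 17.35
eef_pos: [0.4334, -0.0072, 0.1241]
tool_rot: [0.052, -3.141, -0.0]
force: [-0.2, -0.2, -0.2]
grip_width: -0.0001
gripper_force: 0.0
```

Emit:
{"fn": "carry_out", "kwargs": {"targets": [{"twist": [0, 0, 0], "travel": [0, 0, 0], "jaw": -1}, {"twist": [0, 0, 0], "travel": [0, 0, 0], "jaw": -1}, {"twist": [0, 0, 0], "travel": [0, 0, 0], "jaw": -1}, {"twist": [0, 0, 0], "travel": [0, 0, 0], "jaw": -1}, {"twist": [0, 0, 0], "travel": [0, 0, -0.05], "jaw": -1}, {"twist": [0, 0, 0], "travel": [0, 0, -0.05], "jaw": -1}, {"twist": [0, 0, 0], "travel": [0, 0, 0], "jaw": -1}, {"twist": [0, 0, 0], "travel": [0, 0, 0], "jaw": -1}]}}

```text
clock: 18.35
eef_pos: [0.4334, -0.0072, 0.1341]
tool_rot: [0.052, -3.141, -0.0]
force: [-0.0, -0.3, -0.9]
grip_width: 0.0
gripper_force: 0.0
```

The grip closed on nothing, so I'll look before going on.

```bash
python3 - <<'E'
from h import *
s=ctrl.get_image("scene")[:,:,::-1].copy(); t=ctrl.get_image("top")[:,:,::-1].copy(); cv2.imwrite("pics/s4.png",s); cv2.imwrite("pics/t4.png",t)
o=ctrl.get_obs();P=o["eef_pos"];print(o["qpos"],P,proj("scene",P),proj("scene",P+[0,0,.03]),proj("scene",[.434,-.0075,.156]),proj("scene",[.384,-.0075,.144]))
a=cv2.resize(s[120:270,180:340],(640,600),interpolation=cv2.INTER_CUBIC)
cv2.imwrite("pics/v5.png",a)
E
```

```text
[ 4.53668230e-01 -4.25169637e-01 -4.31086595e-01 -1.83153993e-04
 -1.56517905e+00 -1.99110299e+00] [ 0.43333697 -0.00724653  0.13389786] [256.08731818 199.13140205] [255.47085481 189.01874149] [255.59444357 191.57795589] [265.73986315 204.19774868]
```

View pics/v5.png

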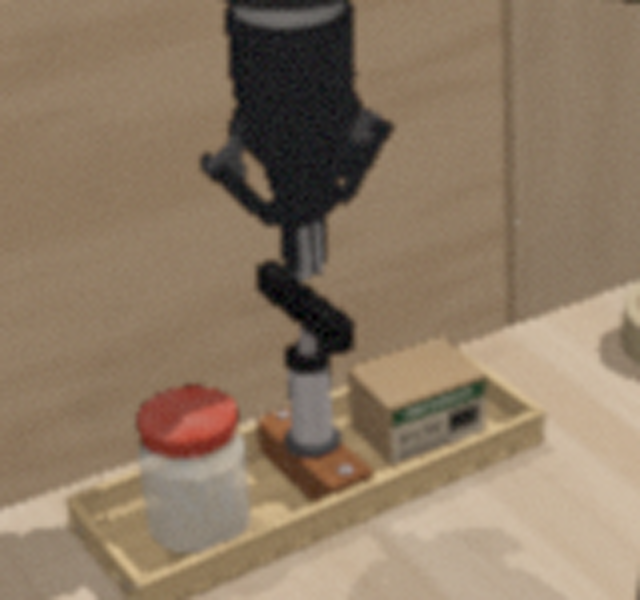

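The crop shows the closed fingertips at (310,272), just above the bar. They sit about 30 mm higher than the reported TCP, which also explains why the jar was held by its lid. I'll open, go about 37 mm lower and close again.

Emit:
{"fn": "carry_out", "kwargs": {"targets": [{"twist": [0, 0, 0], "travel": [0, 0, -0.05], "jaw": 1}, {"twist": [0, 0, 0], "travel": [0, 0, 0], "jaw": 1}, {"twist": [0, 0, 0], "travel": [0, 0, 0], "jaw": 1}, {"twist": [0, 0, 0], "travel": [0, 0, 0], "jaw": 1}, {"twist": [0, 0, 0], "travel": [0, 0, 0], "jaw": 1}, {"twist": [0, 0, 0], "travel": [0, 0, 0], "jaw": 1}, {"twist": [0, 0, 0], "travel": [0, 0, 0], "jaw": 1}, {"twist": [0, 0, 0], "travel": [0, 0, 0], "jaw": 1}]}}

```text
clock: 19.45
eef_pos: [0.4334, -0.0072, 0.1391]
tool_rot: [0.052, -3.141, -0.0]
force: [0.2, -0.1, -0.7]
grip_width: 0.0852
gripper_force: 0.0
```

Emit:
{"fn": "carry_out", "kwargs": {"targets": [{"twist": [0, 0, 0], "travel": [0, 0, 0.1], "jaw": 1}, {"twist": [0, 0, 0], "travel": [0, 0, 0.1], "jaw": 1}, {"twist": [0, 0, 0], "travel": [0, 0, 0.1], "jaw": 1}, {"twist": [0, 0, 0], "travel": [0, 0, 0.05], "jaw": 1}, {"twist": [0, 0, 0], "travel": [0, 0, 0.06], "jaw": 1}, {"twist": [0, 0, 0], "travel": [0, 0, 0], "jaw": 1}, {"twist": [0, 0, 0], "travel": [0, 0, 0], "jaw": 1}, {"twist": [0, 0, 0], "travel": [0, 0, 0], "jaw": 1}]}}

```text
clock: 20.45
eef_pos: [0.4336, -0.0072, 0.0984]
tool_rot: [-0.052, 3.141, 0.0]
force: [0.0, -0.0, -0.2]
grip_width: 0.0852
gripper_force: 0.0
```

Emit:
{"fn": "carry_out", "kwargs": {"targets": [{"twist": [0, 0, 0], "travel": [0, 0, 0], "jaw": 0.4}, {"twist": [0, 0, 0], "travel": [0, 0, 0], "jaw": 0.1}, {"twist": [0, 0, 0], "travel": [0, 0, 0], "jaw": -0.1}, {"twist": [0, 0, 0], "travel": [0, 0, 0], "jaw": -0.25}, {"twist": [0, 0, 0], "travel": [0, 0, 0], "jaw": -0.35}, {"twist": [0, 0, 0], "travel": [0, 0, 0], "jaw": -0.45}, {"twist": [0, 0, 0], "travel": [0, 0, 0], "jaw": -0.5}, {"twist": [0, 0, 0], "travel": [0, 0, 0], "jaw": -0.55}]}}

```text
clock: 21.45
eef_pos: [0.4334, -0.0072, 0.0981]
tool_rot: [0.052, -3.141, -0.0]
force: [-1.0, -0.2, -1.2]
grip_width: 0.019
gripper_force: 0.0
```

Emit:
{"fn": "carry_out", "kwargs": {"targets": [{"twist": [0, 0, 0], "travel": [0, 0, 0], "jaw": -0.6}, {"twist": [0, 0, 0], "travel": [0, 0, 0], "jaw": -0.65}, {"twist": [0, 0, 0], "travel": [0, 0, 0], "jaw": -0.7}, {"twist": [0, 0, 0], "travel": [0, 0, 0], "jaw": -0.8}, {"twist": [0, 0, 0], "travel": [0, 0, 0], "jaw": -1}, {"twist": [0, 0, 0], "travel": [0, 0, 0], "jaw": -1}, {"twist": [0, 0, 0], "travel": [0, 0, 0], "jaw": -1}, {"twist": [0, 0, 0], "travel": [0, 0, 0], "jaw": -1}]}}

```text
clock: 22.45
eef_pos: [0.4336, -0.0066, 0.0984]
tool_rot: [-0.053, 3.14, 0.002]
force: [-0.8, 5.4, 2.4]
grip_width: 0.0146
gripper_force: 59.1
```

Emit:
{"fn": "carry_out", "kwargs": {"targets": [{"twist": [0, 0, 0], "travel": [0, 0, -0.03], "jaw": -1}, {"twist": [0, 0, 0], "travel": [0, 0, -0.04], "jaw": -1}, {"twist": [0, 0, 0], "travel": [0, 0, -0.04], "jaw": -1}, {"twist": [0, 0, 0], "travel": [0, 0, -0.04], "jaw": -1}, {"twist": [0, 0, 0], "travel": [0, 0, -0.04], "jaw": -1}, {"twist": [0, 0, 0], "travel": [0, 0, -0.04], "jaw": -1}, {"twist": [0, 0, 0], "travel": [0, 0, -0.04], "jaw": -1}, {"twist": [0, 0, 0], "travel": [0, 0, 0], "jaw": -1}]}}

```text
clock: 23.45
eef_pos: [0.4331, -0.0075, 0.125]
tool_rot: [0.052, -3.14, 0.001]
force: [-0.3, -0.2, -6.5]
grip_width: 0.0149
gripper_force: 58.6
```

Emit:
{"fn": "carry_out", "kwargs": {"targets": [{"twist": [0, 0, 0], "travel": [0, 0, -0.03], "jaw": -1}, {"twist": [0, 0, 0], "travel": [0, 0, -0.03], "jaw": -1}, {"twist": [0, 0, 0], "travel": [0, 0, -0.03], "jaw": -1}, {"twist": [0, 0, 0], "travel": [0, 0, -0.03], "jaw": -1}, {"twist": [0, 0, 0], "travel": [0, 0, -0.03], "jaw": -1}, {"twist": [0, 0, 0], "travel": [0, 0, -0.03], "jaw": -1}, {"twist": [0, 0, 0], "travel": [0, 0, -0.03], "jaw": -1}, {"twist": [0, 0, 0], "travel": [0, 0, -0.03], "jaw": -1}]}}

```text
clock: 24.45
eef_pos: [0.4334, -0.0072, 0.1493]
tool_rot: [0.052, -3.141, -0.0]
force: [-0.3, -0.0, -8.9]
grip_width: 0.015
gripper_force: 58.5
```

Emit:
{"fn": "carry_out", "kwargs": {"targets": [{"twist": [0, 0, 0], "travel": [0, 0, -0.04], "jaw": -1}, {"twist": [0, 0, 0], "travel": [0, 0, -0.05], "jaw": -1}, {"twist": [0, 0, 0], "travel": [0, 0, -0.05], "jaw": -1}, {"twist": [0, 0, 0], "travel": [0, 0, -0.05], "jaw": -1}, {"twist": [0, 0, 0], "travel": [0, 0, -0.05], "jaw": -1}, {"twist": [0, 0, 0], "travel": [0, 0, -0.05], "jaw": -1}, {"twist": [0, 0, 0], "travel": [0, 0, -0.05], "jaw": -1}, {"twist": [0, 0, 0], "travel": [0, 0, -0.04], "jaw": -1}]}}

```text
clock: 25.45
eef_pos: [0.4335, -0.0072, 0.1875]
tool_rot: [-0.052, 3.141, 0.0]
force: [0.0, -0.1, -9.0]
grip_width: 0.0148
gripper_force: 58.5
```

Emit:
{"fn": "carry_out", "kwargs": {"targets": [{"twist": [0, 0, 0], "travel": [0, 0, -0.05], "jaw": -1}, {"twist": [0, 0, 0], "travel": [0, 0, -0.05], "jaw": -1}, {"twist": [0, 0, 0], "travel": [0, 0, -0.05], "jaw": -1}, {"twist": [0, 0, 0], "travel": [0, 0, -0.05], "jaw": -1}, {"twist": [0, 0, 0], "travel": [0, 0, -0.05], "jaw": -1}, {"twist": [0, 0, 0], "travel": [0, 0, -0.05], "jaw": -1}, {"twist": [0, 0, 0], "travel": [0, 0, -0.04], "jaw": -1}, {"twist": [0, 0, 0], "travel": [0, 0, 0], "jaw": -1}]}}

```text
clock: 26.45
eef_pos: [0.4336, -0.0072, 0.2215]
tool_rot: [-0.052, 3.14, 0.0]
force: [-0.7, 0.4, -8.8]
grip_width: 0.0146
gripper_force: 58.5
```

Emit:
{"fn": "carry_out", "kwargs": {"targets": [{"twist": [0, 0, 0], "travel": [0, 0, 0], "jaw": -1}, {"twist": [0, 0, 0], "travel": [0, 0, 0], "jaw": -1}, {"twist": [0, 0, 0], "travel": [0, 0, 0], "jaw": -1}, {"twist": [0, 0, 0], "travel": [0, 0, 0], "jaw": -1}, {"twist": [0, 0, 0], "travel": [0, 0, 0], "jaw": -1}, {"twist": [0, 0, 0], "travel": [0, 0, 0], "jaw": -1}, {"twist": [0, 0, 0], "travel": [0, 0, 0], "jaw": -1}, {"twist": [0, 0, 0], "travel": [0, 0, 0], "jaw": -1}]}}

```text
clock: 27.45
eef_pos: [0.4334, -0.0072, 0.2211]
tool_rot: [0.052, -3.141, -0.0]
force: [0.1, -0.8, -9.4]
grip_width: 0.0151
gripper_force: 58.5
```

```bash
python3 - <<'E'
from h import *
s=ctrl.get_image("scene")[:,:,::-1].copy()
cv2.imwrite("pics/v6.png",cv2.resize(s[90:270,160:352],(640,600),interpolation=cv2.INTER_CUBIC))
print(ctrl.get_obs()["eef_pos"])
E
```

```text
[ 0.43343088 -0.00725209  0.22110492]
```

View pics/v6.png

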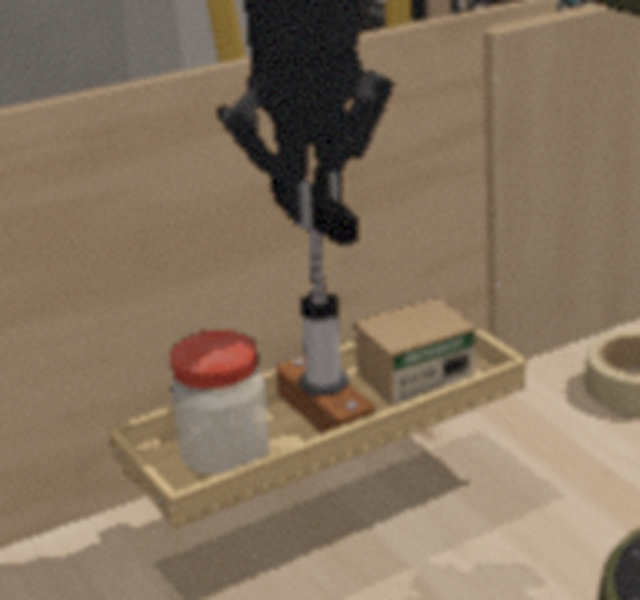

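```bash
python3 - <<'E'
from h import *
f=lambda P:(proj("scene",P)-[160,90])*3.333
c=np.array([.432,-.0065]);a=np.radians(1.9);X=np.array([np.cos(a),np.sin(a)]);Y=np.array([-np.sin(a),np.cos(a)])
for z in(.07,.078,.086):
  for sx,sy in((-1,1),(1,1),(-1,-1)):
    print(z,sx,sy,f([*(c+.055*sx*X+.16*sy*Y),z+.028]).round())
E
```

```text
0.07 -1 1 [169. 511.]
0.07 1 1 [106. 439.]
0.07 -1 -1 [525. 371.]
0.078 -1 1 [168. 502.]
0.078 1 1 [104. 430.]
0.078 -1 -1 [525. 363.]
0.086 -1 1 [166. 493.]
0.086 1 1 [103. 421.]
0.086 -1 -1 [526. 354.]
```

The crop shows the tote hanging clear with the jar and box aboard. Its rim corners at (168,500), (115,435) and (525,362) match a level tote about 78 mm up.

```bash
python3 -c "
from rig import ctrl
print(ctrl.finish_job())"
```

```text
the job is handed in; nothing more can be done
None
```

I handed the job in at about 27.5 s with the tote hanging level by its scale handle, about 78 mm up. The jar is upright in its pocket, the box is aboard and the scale carries about 9 N; the hand-in returned no verdict.

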